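# Index the loaded bottle shuttle onto its stop pin

## Task

One of the two spring-loaded shuttles on the jig carries the amber glass bottle, the other a short metal setting gauge. With the fingertips, push the bottle's shuttle by its upright plate all the way in to its end stop, then back off so that it springs back and comes to rest latched against its stop pin at mid travel, the bottle still standing in its nest. Do not touch or lift the bottle or the gauge, do not move the gauge's shuttle, and leave everything else where it is.

Things in the scene. Friction and masses are not known exactly. Their poses are not given: they have to be found in the camera images.
- shuttle_jig: fixed aluminium jig plate 250 x 236 x 10 mm, two lanes; origin on the table, +x = push direction (in), +y = left lane, z up. Lane centrelines at y +58 (left) and -58 mm. Plate spans x -120 to +130 mm; grey end blocks 50 mm tall at x +75 to +105, spring tubes to x +168. Sprung stop pins, 10 mm diameter, top 30 mm above the table, at x -8, y +106 and -106 mm
- shuttle_left (a joint): travel in m of the left (+y) shuttle: 0 home (out), 0.070 fully in at the end stop, about 0.042 latched on its stop pin. A damped spring (60 N s/m) returns it with 3.6 N at home, 6 N at mid, 8 N fully in. Going in, its tooth presses the pin down from about 0.008 (a few N more); the pin pops up behind it past 0.042. Let go before that it returns home, after that it stops on the pin
- shuttle_right (a joint): travel of the right shuttle (the -y lane), same values and behaviour as the left
- left_push (a point): centre of the push face of the left shuttle's upright steel plate, 55 mm above the table; moves with the shuttle. The face is the robot-side (-x of the jig) side of the plate, 50 mm wide, from 22 to 82 mm above the table; plate 10 mm thick; axes as the jig's. The base plate reaches 10 mm farther out than the face at home, 10 mm high
- right_push (a point): the same point on the right shuttle
- left_nest (a point): centre of the floor of the left shuttle's nest, 26 mm above the table, 75 mm in from the push face; a square pocket 37 mm inside with walls 14 mm high
- right_nest (a point): the same point on the right shuttle
- bottle: 30 ml amber glass bottle, 33 mm diameter, 79 mm tall, standing loose in the nest of one shuttle (top 105 mm above the table); origin at the centre of its underside, z up along it
- setting_gauge: short turned aluminium gauge, 33 mm diameter, 50 mm tall with a narrow neck, standing loose in the other nest; origin at the centre of its underside
- spare_bottle: bystander: like bottle, standing on the jig's base plate between the two end blocks; origin at the centre of its underside
- chuck: bystander: red capping chuck, 43 mm diameter, 31 mm tall, left of the jig; origin at the centre of its underside
- blade_driver: bystander: screwdriver 198 mm long, 28 mm thick, lying left of the jig; origin at the centre of its underside
- dropper_cap: bystander: dropper cap with pipette, 105 mm long, 22 mm thick, lying left of the jig; origin at the centre of its underside

How it is judged:
On the way, in this order (a step that is already met when the one before it is completed fails the run):
1. the bottle's shuttle is pushed fully in (((y of bottle in the frame of shuttle_jig above 0 m and value of joint shuttle_left above 0.063 m) or (y of bottle in the frame of shuttle_jig below 0 m and value of joint shuttle_right above 0.063 m))), for 0.05 s.
2. it has sprung back onto its stop pin at mid travel (((y of bottle in the frame of shuttle_jig above 0 m and value of joint shuttle_left between 0.038 and 0.047 m and value of joint shuttle_right below 0.005 m and velocity of joint shuttle_left between -0.005 and 0.005 m/s) or (y of bottle in the frame of shuttle_jig below 0 m and value of joint shuttle_right between 0.038 and 0.047 m and value of joint shuttle_left below 0.005 m and velocity of joint shuttle_right between -0.005 and 0.005 m/s))), for 0.2 s.
At the end, for the whole second after the job is handed in: The bottle's shuttle rests latched on its stop pin (joint 0.038 to 0.047 m) and still; the bottle stands upright (within 0.12 rad) in its nest, within 8 mm of the centre; the gauge stands in its nest (same limits) and its shuttle is home (below 0.005 m) ((((y of bottle in the frame of shuttle_jig above 0 m and value of joint shuttle_left between 0.038 and 0.047 m and value of joint shuttle_right below 0.005 m and velocity of joint shuttle_left between -0.005 and 0.005 m/s) and horizontal distance between bottle and left_nest below 0.008 m and horizontal distance between setting_gauge and right_nest below 0.008 m) or ((y of bottle in the frame of shuttle_jig below 0 m and value of joint shuttle_right between 0.038 and 0.047 m and value of joint shuttle_left below 0.005 m and velocity of joint shuttle_right between -0.005 and 0.005 m/s) and horizontal distance between bottle and right_nest below 0.008 m and horizontal distance between setting_gauge and left_nest below 0.008 m)) and angle between each of bottle, setting_gauge's own z axis and vertical below 0.12 rad and height (world z) of bottle below 0.032 m and linear speed of bottle below 0.02 m/s); the robot touches nothing.
It fails at once if the robot touches the bottle or the gauge (contact force between any of the fingers, the arm and bottle above 0.5 N or contact force between any of the fingers, the arm and setting_gauge above 0.5 N).
It fails at once if the bottle or gauge is lifted or tipped (height (world z) of any of bottle, setting_gauge above 0.042 m or angle between any of bottle, setting_gauge's own z axis and vertical above 0.4 rad).
It fails at once if the gauge's shuttle is moved ((y of bottle in the frame of shuttle_jig above 0 m and value of joint shuttle_right above 0.01 m) or (y of bottle in the frame of shuttle_jig below 0 m and value of joint shuttle_left above 0.01 m)).
It fails at once if a bystander is shifted more than 20 mm (distance of any of spare_bottle, chuck, blade_driver, dropper_cap from where it was at the start of the episode above 0.02 m).
It also fails if it takes over 29 s, if anything falls off the work surface, if the arm or the gripper's body presses on something with over 40 N, if the wrist force passes 120 N, or if a joint passes its speed limit or range.

## Robot

A 6-joint arm with a two-finger parallel gripper is mounted at the origin on a cart in front of the work surface, level with it; the furniture and walls round the work are solid. World frame = base frame: x ahead of the robot, y to its left, z up, the work surface at z = 0. Lengths are in m, angles in rad, forces in N, time in s.
With the tool pointing down it reaches from about 0.275 to 0.875 m from the base axis. Payload 12.5 kg.
Tool frame: the origin (TCP) lies at the very end of the fingers, on their centre line; the grasp point (between the pads) lies 19 mm behind it; z points along the fingers, y is the line along which they close (so a half turn about z gives the same grasp; the last joint's range is limited). The gripper opens to 85 mm and grips with 20 to 120 N. Pads are 22 mm wide; open, the fingers measure 114 mm over their backs; the gripper's body (76 mm by 85 mm) begins 54 mm behind the grasp point. The pads swing forward as they close: fully open they stand 13 mm farther back than shut.
Start: joints at [1.098, 0.351, 1.652, -0, 1.139, -0.085], TCP at [0.208, 0.509, 0.231] pointing down, gripper open.
Joint ranges: [-2.75, 2.75], [-0.79, 2.1], [0.01, 2.65], [-1.57, 4.71], [0.07, 3.14], [-2.87, 2.87]. Speed limits (rad/s): [2.22, 2.22, 2.79, 3.14, 3.14, 3.14].

## Interface

Orientations are given as a rotation vector (axis times angle).
In Python, from cell import manip gives the robot as it stands. The module is installed in compiled form; this text tells all that it offers.
- The arm moves only by the tool drive_tool, never from a script. Its argument "series" is a list of rows, each an object with "fingers": the opening, from -1 (shut) to 1 (fully open); "offset": the shift along the tool's x, y, z in m, a list of three; "dr": the turn, a rotation vector about the tool's x, y, z in rad, a list of three. A call has 1 to 12 rows; each row shifts and turns the commanded pose from where the row before left it, along the tool's axes as they then stand; what a row does not reach is not made up. A row lasts 1/10 s, in which the tool goes at most 50 mm and 8.59 degrees, less where a joint would pass 70% of its speed; a pose out of reach is approached as far as the arm can. A call is refused whole if a number of a shift passes 0.05 or a number of a turn 0.15, either way. A call with a gripper value outside its range is refused whole. The fingers move at their own pace and stop on an object; the grip force is fixed at half the most. Time passes only in rows, so rows that do not move let the fingers close. It gives the time, the measured TCP pose, the force, the opening and the grip force at its end, in the units of the state.
- manip.read_state(): the state, without advancing time (a new reading comes with each control period).
- manip.snapshot(name): name is "scene" or "top" or "wrist"; returns a dict with "pixels" (420x560x3 uint8, red, green, blue), "fx", "fy", "cx", "cy" (pixels), "cam_to_world" (4x4, takes a point from camera to world coordinates). Camera axes: x right, y up, looking along -z (the intrinsics and any distortion apply to the point x, -y, -z); pixel columns grow to the right and rows downward; lengths in m; the calibration is good to about 2 mm. A picture is of the moment at which its call begins. There is no depth.
- manip.hand_in(): hands the job in; it is judged then, once.
The state is a dict: "clock": time; "q": joint angles; "joint_vel": joint speeds; "effort": joint torques, N m; "ee_pos": TCP position; "eef_rot": TCP orientation; "force": force on the tool from outside, world axes, zero at the start; "wrist_torque": the same for the moment, N m; "width": finger opening in m; "grasp_force": force on a finger pad.
Only numpy, scipy, OpenCV 4.12 (cv2) and the standard library are available. Lean on these libraries where they do the work, as an engineer would, in place of code of your own. Each camera call takes 0.05 s, during which the arm holds its last target. There are 200 camera calls.

## Working session

There is one attempt and no reset: what is moved stays moved. The work goes in short steps, Python scripts to look and compute and a tool call to move; the robot and the scene stay as the last step left them, time stands still between calls to the robot, and variables do not carry over. Pictures are saved under pics/ and viewed, at most 10 in all, crops included, and the job is handed in when it is done.

Besides the shell and the picture viewer there is one more tool, called after "Request:" as name(argument=value, ...) on one line, values as JSON. drive_tool: Moves the arm, as the interface text tells. Its arguments: {"type":"object","properties":{"series":{"type":"array","items":{"type":"object","properties":{"fingers":{"type":"number"},"offset":{"type":"array","items":{"type":"number"}},"dr":{"type":"array","items":{"type":"number"}}}}}},"required":["series"]}

```bash
mkdir -p pics
python3 - <<'E'
from cell import manip
import cv2,numpy as np
for n in ("scene","top"):
    s=manip.snapshot(n); cv2.imwrite(f"pics/{n}0.png",s["pixels"][:,:,::-1]); np.savez(n+"0.npz",**s)
    print(n,[k for k in s],s["fx"],s["fy"],s["cx"],s["cy"],np.round(s["cam_to_world"],3).tolist())
st=manip.read_state();print({k:np.round(v,3).tolist() for k,v in st.items()})
E
```

```text
scene ['pixels', 'fx', 'fy', 'cx', 'cy', 'cam_to_world'] 400.60198762320186 400.60198762320186 282.49944427676905 211.88444777319208 [[-0.87, 0.355, -0.343, 0.248], [-0.494, -0.606, 0.624, 0.646], [0.014, 0.712, 0.702, 0.728], [0.0, 0.0, 0.0, 1.0]]
top ['pixels', 'fx', 'fy', 'cx', 'cy', 'cam_to_world'] 385.037700279102 385.037700279102 279.17122823534993 206.42014429748448 [[-0.003, 0.987, -0.163, 0.377], [-1.0, -0.004, -0.005, 0.057], [-0.006, 0.163, 0.987, 1.113], [0.0, 0.0, 0.0, 1.0]]
{'clock': 0.1, 'q': [1.098, 0.351, 1.652, 0.0, 1.139, -0.085], 'joint_vel': [0.001, -0.001, -0.003, 0.001, -0.0, -0.0], 'effort': [0.002, -50.683, -29.188, -0.0, 0.003, -0.0], 'ee_pos': [0.208, 0.509, 0.231], 'eef_rot': [-0.605, -3.082, 0.002], 'force': [0.231, -0.663, -0.769], 'wrist_torque': [-0.04, -0.011, 0.003], 'grasp_force': 0.0, 'width': 0.085}
```

View pics/top0.png

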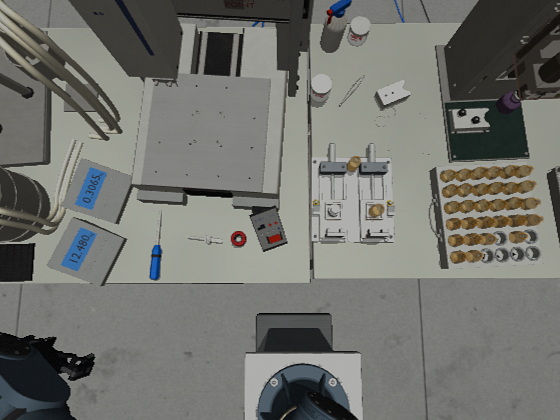

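View pics/scene0.png

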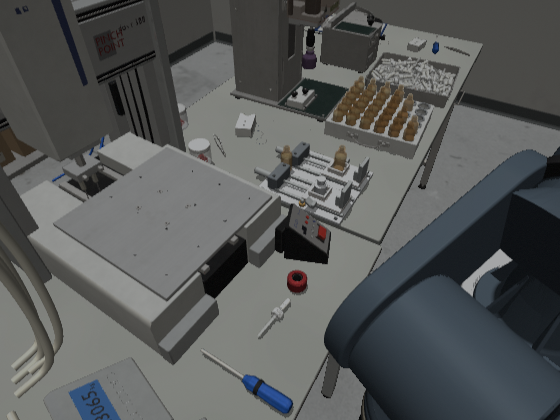

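The top view shows the jig at about columns 312–394, rows 155–242. The amber bottle is in the right (-y) lane at (376,211), the gauge in the left lane at (334,212), and the spare bottle at (354,163). I'll zoom in on the jig next.

```bash
cat > h.py <<'E'
import numpy as np
def ray(s,u,v,z):
    T=s["cam_to_world"]; d=T[:3,:3]@np.array([(u-s["cx"])/s["fx"],-(v-s["cy"])/s["fy"],-1]); o=T[:3,3]
    return o+d*(z-o[2])/d[2]
def proj(s,p):
    T=s["cam_to_world"]; c=T[:3,:3].T@(np.asarray(p)-T[:3,3])
    return s["cx"]-s["fx"]*c[0]/c[2], s["cy"]+s["fy"]*c[1]/c[2]
E
python3 - <<'E'
import numpy as np,cv2
from h import *
s=np.load("top0.npz"); im=s["pixels"][140:255,300:405,::-1]
cv2.imwrite("pics/topc.png",cv2.resize(im,None,fx=5,fy=5,interpolation=cv2.INTER_CUBIC))
for n,u,v,z in [("bottle",376,211,.1),("FL",313,242,.01),("FR",394,242,.01),("BR",394,157,.01)]: print(n,ray(s,u,v,z).round(3))
E
```

```text
bottle [ 0.531 -0.195  0.1  ]
FL [ 0.456 -0.033  0.01 ]
FR [ 0.455 -0.265  0.01 ]
BR [ 0.706 -0.277  0.01 ]
```

View pics/topc.png

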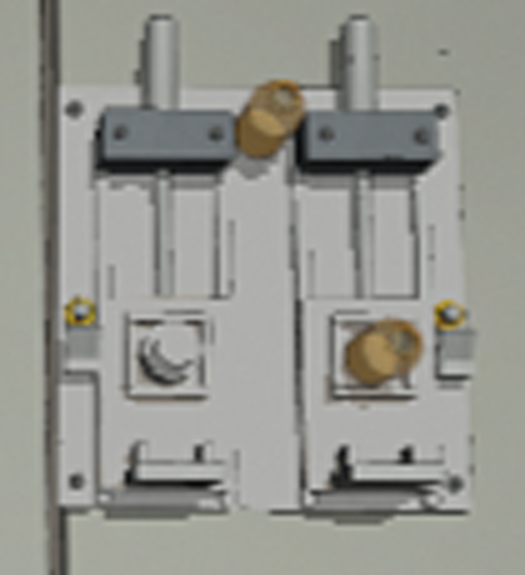

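Run:
```python
import numpy as np
from h import *
s=np.load("top0.npz")
f=lambda x,y,z: ray(s,300+(x-2)/5,140+(y-2)/5,z)
P={}
for n,x,y,z in [("pinL",80,312,.03),("pinR",450,315,.03),("sFL",77,481,.01),("sFR",455,484,.01),("sBL",75,108,.01),("sBR",440,110,.01),("nestL",166,357,.04),("nestR",373,357,.04),("plR_l",355,463,.082),("plR_r",446,465,.082),("frontL",100,510,.02),("frontR",455,513,.01)]:
    P[n]=f(x,y,z); print(n,P[n].round(4))
d=P["pinL"]-P["pinR"]; print(np.linalg.norm(d),"yaw",np.arctan2(-d[0],d[1]))
m=(P["pinL"]+P["pinR"])/2; y=np.arctan2(-d[0],d[1]); ex=np.array([np.cos(y),np.sin(y),0]);ey=np.array([-ex[1],ex[0],0])
o=m+.008*ex; o[2]=0; print("origin",o)
for k,p in P.items(): print(k,round((p-o)@ex,4),round((p-o)@ey,4))
```

```text
pinL [ 0.5683 -0.0412  0.03  ]
pinR [ 0.5657 -0.2519  0.03  ]
sFL [ 0.4736 -0.0395  0.01  ]
sFR [ 0.4711 -0.2556  0.01  ]
sBL [ 0.6945 -0.0423  0.01  ]
sBR [ 0.6922 -0.2579  0.01  ]
nestL [ 0.5406 -0.0882  0.04  ]
nestR [ 0.5402 -0.2046  0.04  ]
plR_l [ 0.4764 -0.1822  0.082 ]
plR_r [ 0.4751 -0.2309  0.082 ]
frontL [ 0.4562 -0.0513  0.02  ]
frontR [ 0.4545 -0.2548  0.01  ]
0.21077015037264063 yaw -0.012375360123327883
origin [ 0.57503891 -0.14666845  0.        ]
pinL -0.008 0.1054
pinR -0.008 -0.1054
sFL -0.1028 0.1059
sFR -0.1026 -0.1102
sBL 0.1181 0.1058
sBR 0.1185 -0.1098
nestL -0.0351 0.058
nestR -0.0341 -0.0584
plR_l -0.0982 -0.0368
plR_r -0.0989 -0.0855
frontL -0.12 0.0939
frontR -0.1192 -0.1096
```

Request:
drive_tool(series=[{"fingers":-1,"offset":[0,0,0],"dr":[0,0,-0.125]},{"fingers":-1,"offset":[0,0,0],"dr":[0,0,-0.125]},{"fingers":-1,"offset":[0,0,0],"dr":[0,0,-0.125]},{"fingers":-1,"offset":[-0.011,-0.036,0],"dr":[0,0,0]},{"fingers":-1,"offset":[-0.011,-0.036,0],"dr":[0,0,0]},{"fingers":-1,"offset":[-0.011,-0.036,0],"dr":[0,0,0]},{"fingers":-1,"offset":[-0.011,-0.036,0],"dr":[0,0,0]},{"fingers":-1,"offset":[-0.011,-0.036,0],"dr":[0,0,0]},{"fingers":-1,"offset":[-0.011,-0.036,0],"dr":[0,0,0]},{"fingers":-1,"offset":[-0.011,-0.036,0],"dr":[0,0,0]},{"fingers":-1,"offset":[-0.011,-0.036,0],"dr":[0,0,0]},{"fingers":-1,"offset":[-0.011,-0.036,0],"dr":[0,0,0]}])

```text
clock: 1.3
ee_pos: [0.3028, 0.1825, 0.2312]
eef_rot: [0.02, 3.142, -0.0]
force: [0.4, 0.4, 0.4]
width: 0.0
grasp_force: 0.0
```

Request:
drive_tool(series=[{"fingers":-1,"offset":[-0.011,-0.036,0],"dr":[0,0,0]},{"fingers":-1,"offset":[-0.011,-0.036,0],"dr":[0,0,0]},{"fingers":-1,"offset":[-0.011,-0.036,0],"dr":[0,0,0]},{"fingers":-1,"offset":[-0.011,-0.036,0],"dr":[0,0,0]},{"fingers":-1,"offset":[-0.011,-0.036,0],"dr":[0,0,0]},{"fingers":-1,"offset":[-0.011,-0.036,0],"dr":[0,0,0]},{"fingers":-1,"offset":[-0.011,-0.036,0],"dr":[0,0,0]},{"fingers":-1,"offset":[-0.011,-0.036,0],"dr":[0,0,0]},{"fingers":-1,"offset":[0,0,0],"dr":[0,0,0]},{"fingers":-1,"offset":[0,0,0],"dr":[0,0,0]}])

```text
clock: 2.3
ee_pos: [0.3868, -0.1054, 0.2309]
eef_rot: [-0.023, -3.14, -0.001]
force: [-0.3, 1.0, 0.1]
width: -0.0001
grasp_force: 0.0
```

Request:
drive_tool(series=[{"fingers":-1,"offset":[-0.01,-0.033,0],"dr":[0,0,0]},{"fingers":-1,"offset":[-0.01,-0.033,0],"dr":[0,0,0]},{"fingers":-1,"offset":[-0.006,-0.031,0],"dr":[0,0,0]},{"fingers":-1,"offset":[0,0,0.03],"dr":[0,0,0]},{"fingers":-1,"offset":[0,0,0],"dr":[0,0,0]}])

```text
clock: 2.8
ee_pos: [0.4104, -0.201, 0.1988]
eef_rot: [-0.02, -3.137, -0.005]
force: [-0.8, 0.2, -0.3]
width: -0.0001
grasp_force: 0.0
```

Run:
```python
from cell import manip
import cv2,numpy as np
from h import *
st=manip.read_state();print(st["ee_pos"],st["eef_rot"],st["force"])
s=manip.snapshot("wrist"); np.savez("wrist1.npz",**s); im=s["pixels"][:,:,::-1].copy()
o=np.array([.575,-.1467,0]); y=-.0124; ex=np.array([np.cos(y),np.sin(y),0]);ey=np.array([-ex[1],ex[0],0])
for x,yy,z in [(-.109,-.033,.082),(-.109,-.083,.082),(-.008,-.106,.03),(-.034,-.058,.105),(-.12,-.118,.01)]:
    u,v=proj(s,o+ex*x+ey*yy+[0,0,z]); cv2.circle(im,(int(u),int(v)),2,(0,0,255),-1); print(u,v)
cv2.imwrite("pics/wrist1.png",im)
```

```text
[ 0.41036716 -0.20098568  0.19876799] [-0.01986135 -3.13684477 -0.00476138] [-0.84847533  0.24663977 -0.27854682]
305.3253038356257 264.4687258035093
249.52069603449775 264.5302382948085
235.36902515105893 327.09169049804535
277.4762079229087 353.57530612066535
223.34851242518266 227.8659307852983
```

View pics/wrist1.png

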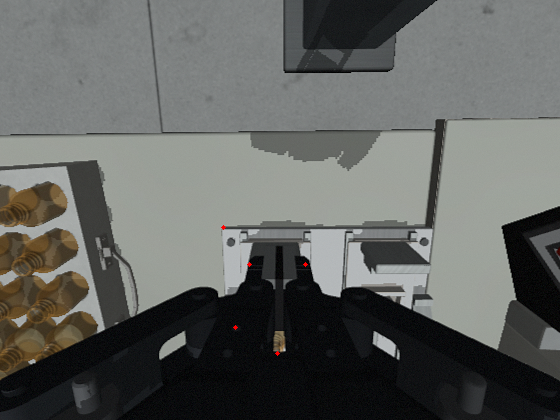

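The jig corner predicted at (223,228) lands on the corner seen in the wrist view, and the plate sits symmetrically behind the fingers, so the pose is good. I'll descend in front of the plate.

Request:
drive_tool(series=[{"fingers":-1,"offset":[0,-0.002,0.04],"dr":[0,0,0]},{"fingers":-1,"offset":[0,0,0.04],"dr":[0,0,0]},{"fingers":-1,"offset":[0,0,0.04],"dr":[0,0,0]},{"fingers":-1,"offset":[0,0,0.027],"dr":[0,0,0]},{"fingers":-1,"offset":[0,0,0],"dr":[0,0,0]},{"fingers":-1,"offset":[0,0,0],"dr":[0,0,0]}])

```text
clock: 3.45
ee_pos: [0.4125, -0.2042, 0.0557]
eef_rot: [0.018, 3.141, -0.0]
force: [-0.1, -0.6, -0.9]
width: -0.0
grasp_force: 0.0
```

Request:
drive_tool(series=[{"fingers":-1,"offset":[-0.015,0,0.004],"dr":[0,0,0]},{"fingers":-1,"offset":[-0.012,0,0],"dr":[0,0,0]},{"fingers":-1,"offset":[-0.003,0,0],"dr":[0,0,0]},{"fingers":-1,"offset":[-0.003,0,0],"dr":[0,0,0]},{"fingers":-1,"offset":[-0.003,0,0],"dr":[0,0,0]},{"fingers":-1,"offset":[-0.003,0,0],"dr":[0,0,0]},{"fingers":-1,"offset":[-0.003,0,0],"dr":[0,0,0]},{"fingers":-1,"offset":[-0.003,0,0],"dr":[0,0,0]}])

```text
clock: 4.25
ee_pos: [0.4563, -0.205, 0.0502]
eef_rot: [-0.02, -3.14, -0.001]
force: [-5.8, -0.7, 4.1]
width: 0.0002
grasp_force: 2.9
```

Request:
drive_tool(series=[{"fingers":-1,"offset":[-0.003,0,0],"dr":[0,0,0]},{"fingers":-1,"offset":[-0.003,0,0],"dr":[0,0,0]},{"fingers":-1,"offset":[-0.003,0,0],"dr":[0,0,0]},{"fingers":-1,"offset":[-0.003,0,0],"dr":[0,0,0]},{"fingers":-1,"offset":[-0.003,0,0],"dr":[0,0,0]},{"fingers":-1,"offset":[-0.003,0,0],"dr":[0,0,0]},{"fingers":-1,"offset":[-0.003,0,0],"dr":[0,0,0]},{"fingers":-1,"offset":[-0.003,0,0],"dr":[0,0,0]},{"fingers":-1,"offset":[-0.003,0,0],"dr":[0,0,0]},{"fingers":-1,"offset":[-0.003,0,0],"dr":[0,0,0]},{"fingers":-1,"offset":[-0.003,0,0],"dr":[0,0,0]},{"fingers":-1,"offset":[-0.003,0,0],"dr":[0,0,0]}])

```text
clock: 5.45
ee_pos: [0.4917, -0.2053, 0.0501]
eef_rot: [-0.02, -3.139, -0.001]
force: [-7.9, 0.0, 4.2]
width: -0.0002
grasp_force: 3.6
```

Run:
```python
from cell import manip
import cv2,numpy as np
s=manip.snapshot("scene"); im=s["pixels"][130:230,250:390,::-1]
cv2.imwrite("pics/scene2.png",cv2.resize(im,None,fx=5,fy=5,interpolation=cv2.INTER_CUBIC))
```

```text
(no output)
```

View pics/scene2.png

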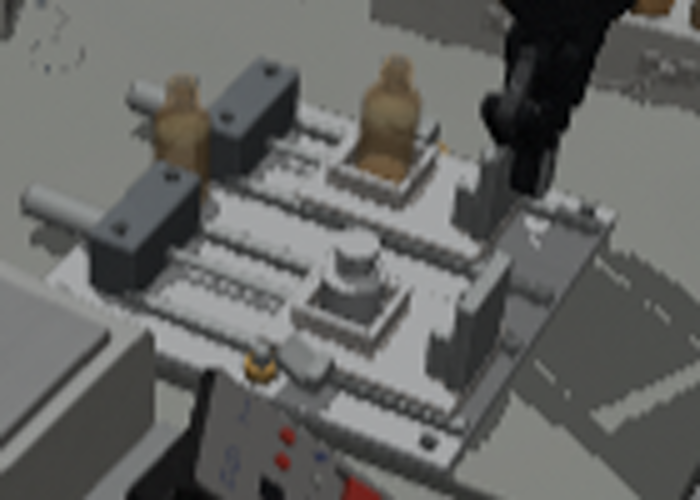

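The bottle's shuttle has moved about halfway in, with the bottle upright at (390,120) in the crop. The gauge's shuttle is still home. I'll keep pushing.

Request:
drive_tool(series=[{"fingers":-1,"offset":[-0.003,0,0],"dr":[0,0,0]},{"fingers":-1,"offset":[-0.003,0,0],"dr":[0,0,0]},{"fingers":-1,"offset":[-0.003,0,0],"dr":[0,0,0]},{"fingers":-1,"offset":[-0.003,0,0],"dr":[0,0,0]},{"fingers":-1,"offset":[-0.003,0,0],"dr":[0,0,0]},{"fingers":-1,"offset":[-0.003,0,0],"dr":[0,0,0]},{"fingers":-1,"offset":[-0.003,0,0],"dr":[0,0,0]},{"fingers":-1,"offset":[-0.003,0,0],"dr":[0,0,0]},{"fingers":-1,"offset":[-0.003,0,0],"dr":[0,0,0]},{"fingers":-1,"offset":[0,0,0],"dr":[0,0,0]}])

```text
clock: 6.5
ee_pos: [0.5189, -0.2056, 0.05]
eef_rot: [-0.02, -3.139, -0.001]
force: [-6.9, -0.7, 5.7]
width: 0.0002
grasp_force: 3.6
```

Request:
drive_tool(series=[{"fingers":-1,"offset":[-0.002,0,0],"dr":[0,0,0]},{"fingers":-1,"offset":[-0.002,0,0],"dr":[0,0,0]},{"fingers":-1,"offset":[0,0,0],"dr":[0,0,0]}])

```text
clock: 6.8
ee_pos: [0.5228, -0.2057, 0.05]
eef_rot: [-0.02, -3.139, -0.001]
force: [-6.8, 0.4, 4.2]
width: -0.0001
grasp_force: 3.8
```

Not at the stop yet (no force jump), so I'll edge further in 1 mm rows.

Request:
drive_tool(series=[{"fingers":-1,"offset":[-0.001,0,0],"dr":[0,0,0]},{"fingers":-1,"offset":[-0.001,0,0],"dr":[0,0,0]},{"fingers":-1,"offset":[-0.001,0,0],"dr":[0,0,0]},{"fingers":-1,"offset":[0,0,0],"dr":[0,0,0]}])

```text
clock: 7.2
ee_pos: [0.5239, -0.2056, 0.05]
eef_rot: [-0.02, -3.135, -0.003]
force: [-18.9, -1.5, 13.2]
width: 0.0003
grasp_force: 9.5
```

The force jumped to 19 N, so the shuttle is at its end stop. Now I'll back off gently.

Request:
drive_tool(series=[{"fingers":-1,"offset":[0.003,0,0],"dr":[0,0,0]},{"fingers":-1,"offset":[0.003,0,0],"dr":[0,0,0]},{"fingers":-1,"offset":[0.003,0,0],"dr":[0,0,0]},{"fingers":-1,"offset":[0.003,0,0],"dr":[0,0,0]},{"fingers":-1,"offset":[0.003,0,0],"dr":[0,0,0]},{"fingers":-1,"offset":[0.003,0,0],"dr":[0,0,0]},{"fingers":-1,"offset":[0.003,0,0],"dr":[0,0,0]},{"fingers":-1,"offset":[0.003,0,0],"dr":[0,0,0]},{"fingers":-1,"offset":[0.003,0,0],"dr":[0,0,0]},{"fingers":-1,"offset":[0.003,0,0],"dr":[0,0,0]},{"fingers":-1,"offset":[0.003,0,0],"dr":[0,0,0]},{"fingers":-1,"offset":[0.003,0,0],"dr":[0,0,0]}])

```text
clock: 8.4
ee_pos: [0.4915, -0.2059, 0.0507]
eef_rot: [0.02, 3.139, -0.001]
force: [0.5, -0.2, -0.0]
width: 0.0002
grasp_force: 0.0
```

Request:
drive_tool(series=[{"fingers":-1,"offset":[0.02,0,0],"dr":[0,0,0]},{"fingers":-1,"offset":[0.03,0,0],"dr":[0,0,0]},{"fingers":-1,"offset":[0.03,0,0],"dr":[0,0,0]},{"fingers":-1,"offset":[0,0,-0.04],"dr":[0,0,0]},{"fingers":-1,"offset":[0,0,-0.04],"dr":[0,0,0]},{"fingers":-1,"offset":[0,0,-0.04],"dr":[0,0,0]},{"fingers":-1,"offset":[0,0,0],"dr":[0,0,0]},{"fingers":-1,"offset":[0,0,0],"dr":[0,0,0]},{"fingers":-1,"offset":[0,0,0],"dr":[0,0,0]}])

```text
clock: 9.3
ee_pos: [0.4106, -0.2043, 0.1695]
eef_rot: [-0.02, -3.141, -0.001]
force: [0.1, 0.1, -0.2]
width: 0.0002
grasp_force: 0.0
```

Run:
```python
from cell import manip
import cv2,numpy as np
print(manip.read_state()["force"])
s=manip.snapshot("scene"); im=s["pixels"][130:230,250:390,::-1]
t=manip.snapshot("top")["pixels"][150:250,300:405,::-1]
cv2.imwrite("pics/end.png",cv2.resize(np.hstack([im,t]),None,fx=3.2,fy=3.2,interpolation=cv2.INTER_CUBIC))
```

```text
[ 0.08552392  0.13096798 -0.17574721]
```

View pics/end.png

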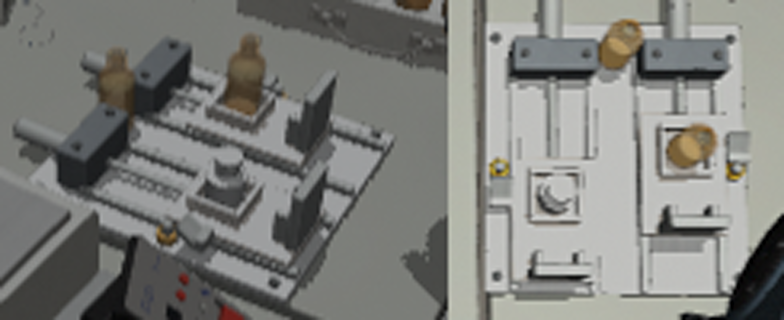

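The right shuttle is latched, with its tooth just behind the pin at (737,160) and the bottle upright in its nest at (690,147). The gauge's shuttle is home and the robot is clear of everything.

```bash
python3 -c "
from cell import manip
print(manip.hand_in())"
```

```text
the job is handed in; nothing more can be done
None
```

The bottle's shuttle (right lane) was pushed to its end stop and sprang back to rest latched on its stop pin, with the bottle upright in its nest and the gauge's shuttle still home; the job is handed in, but no verdict was returned.

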